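# Push a spare module into a packed rack row

## Robot

A 7-joint arm with a two-finger parallel gripper is mounted at the origin on the work surface. World frame = base frame: x ahead of the robot, y to its left, z up, the work surface at z = 0. Lengths are in m, angles in rad, forces in N, time in s.
With the tool pointing down it reaches from about 0.425 to 0.925 m from the base axis. Payload 6.8 kg.
Tool frame: the origin (TCP) lies midway between the tips of the shut fingers; the grasp point (between the pads) lies 19 mm behind it; z points along the fingers, y is the line along which they close (so a half turn about z gives the same grasp; the last joint's range is limited). The gripper opens to 85 mm and grips with 20 to 120 N. Pads are 22 mm wide; open, the fingers measure 114 mm over their backs; the gripper's body (76 mm by 85 mm) begins 54 mm behind the grasp point. The pads swing forward as they close: fully open they stand 13 mm farther back than shut.
Start: joints at [-1.413, 0.477, 0.022, 1.555, -0.011, 1.109, -0.083], TCP at [0.177, 0.651, 0.231] pointing down, gripper open.
Joint ranges: [-2.96, 2.96], [-0.34, 2.1], [-1.41, 1.46], [0.24, 2.44], [-1.37, 4.51], [0.17, 1.92], [-2.96, 2.96]. Speed limits (rad/s): [2.39, 2.39, 3.14, 3.14, 3.14, 3.14, 3.14].

## Interface

Orientations are given as a rotation vector (axis times angle).
In Python, from bench import r gives the robot as it stands.
- The arm moves only by the tool servo_tool, never from a script. Its arguments are lists of equal length, an entry for each row: "turn": the turn, a rotation vector about the world's x, y, z in units of 5 degrees (1.0 is 5 degrees), a list of three; "slide": the shift along the world's x, y, z in units of 30 mm (1.0 is 30 mm), a list of three; "hand": the opening, from 0 (shut) to 1 (fully open). In form: {"turn": [[rx, ry, rz], ...], "slide": [[dx, dy, dz], ...], "hand": [hand, ...]}. A call has 1 to 8 rows; each row is the pose to reach, as a shift and turn from the pose commanded when the call began; what a row does not reach only later rows make up. A row lasts 1/8 s, in which the tool goes at most 62.5 mm and 10.7 degrees, less where a joint would pass 70% of its speed; a pose out of reach is approached as far as the arm can. A call with a gripper value outside its range is refused whole. The fingers move at their own pace and stop on an object; "squeeze" is the grip in N (left out, the last holds). Time passes only in rows, so rows that repeat a pose let the fingers close. It gives the time, the measured TCP pose, the force, the opening and the grip force at its end, in the units of the state.
- r.get_obs(): the state, without advancing time (a new reading comes with each control period).
- r.grab_frame(name): name is "scene" or "top" or "wrist"; returns (picture, depth): 420x560x3 uint8, red, green, blue; 420x560 float32, m along the optical axis (not along the pixel's ray), 0 where there is no reading.
- r.get_calibration(name): a dict with "fovy" (degrees; the focal length in pixels is half the picture's height over the tangent of half this angle, whatever the lens; pixels are square), "cx", "cy" (the principal point, pixels), "R" (3x3) and "t" (3): a world point X has camera coordinates R X + t. Camera axes: x right, y down, z forward; pixel columns grow to the right and rows downward; lengths in m; the calibration is good to about 2 mm. A picture is of the moment at which its call begins: read the wrist's pose just before it. get_calibration takes no time and is no camera call; for the wrist camera it gives the pose at the moment of the call.
- r.hand_in(): hands the job in; it is judged then, once.
The state is a dict: "clock": time; "joints": joint angles; "qvel": joint speeds; "tau": joint torques, N m; "tcp_pos": TCP position; "orientation": TCP orientation; "contact_force": force on the tool from outside, world axes, zero at the start; "moment": the same for the moment, N m; "grip_width": finger opening in m; "gripper_force": force on a finger pad.
Only numpy, scipy, OpenCV 4.12 (cv2) and the standard library are available. Lean on these libraries where they do the work, as an engineer would, in place of code of your own. Each camera call takes 0.05 s, during which the arm holds its last target. There are 200 camera calls.

## Task

Take the spare red module by its yellow tab, stand it on the front apron of the blue tray facing the gap in the row, and slide it nose first along the tray floor, its tapered foot nudging the neighbours apart, until it meets the aluminium stop bar at the back, wherever that is set; press it home there with about 10 N for half a second, and never harder than 15 N. Let go with the module home and the four neighbours still upright and square in the row; leave the transformer alone.

Things in the scene. Friction and masses are not known exactly. Their poses are not given: they have to be found in the camera images.
- spare_mid (a point): Spare module to insert: black foot, red body, yellow tab on top; 80 long (x), 40 wide (y), 109 mm high, about 0.35 kg. Point: mid-length, mid-width, 54 mm above the underside. +x out through its nose, +z up. Flat rear face at x=-40, up to 74 mm above the underside. Red body x -40 to -2, 34 wide. Starts on the bench left or right of the tray, nose away from the robot within 0.4 rad.
- spare_nose (a point): Foremost point of the spare's rounded nose, at the underside, 40 mm ahead (+x) of spare_mid; same axes. The foot is 24 mm high, parallel and 40 mm wide from x=-40 to +20 of spare_mid, then tapers to a nose 14 mm wide with rounded corners.
- spare_tab (a point): Centre of the gripping part of the spare's yellow tab: 18 mm behind spare_mid, 96 mm above the underside, 13 mm below the tab's top; same axes. Tab 26 mm long (x), 12 mm wide (y), from 73 to 109 mm above the underside; it can be pinched either way.
- tray: Blue rack tray, fixed, open at the front (-x, robot side). Origin at its underside, mid-width; +x to the back, +y along the row to the left. Floor 4 mm thick, x -134 to +72, 282 mm wide; bare apron ahead of the row. Side walls inner faces y=+-135, 30 mm high, from x=-84 back. The modules' backs start at about x=+28, ahead of the stop bar; at least 15 mm of room at each end of the row.
- stop_frame: Back of the tray, with the tray's origin and axes. It carries an aluminium depth stop bar (268 mm along y, 10 thick, z 5 to 31 mm), clamped rigidly with its front face somewhere from x=+30 to +54 mm. The setting differs each time and is NOT reported: feel for it. The first 50 mm of wedging can take up to 15 N, then it slides with a few N until the bar, where the force climbs with every mm.
- transformer_mid (a point): Transformer, a bystander, steel core and copper winding, 56 mm high; point half-way up. It stands on the other side of the tray from the spare.
- left_near_mid (a point): Loose module standing in the row, the nearest one left (+y) of the gap (16 to 20 mm between the near ones' feet): black foot, white, green blocks on top; about 0.36 kg, slippery plastic. Point: on its middle axis, 39 mm above its underside. +x to the back. Foot 80 (x -40 to +40) by 40 wide, 24 mm high, front corners rounded; body 34 wide, 78 mm high, blocks 7 mm higher.
- left_far_mid (a point): Loose module standing in the row, the farther one left (+y) of the gap (16 to 20 mm between the near ones' feet): black foot, light grey, orange blocks on top; about 0.36 kg, slippery plastic. Point: on its middle axis, 35 mm above its underside. +x to the back. Foot 80 (x -40 to +40) by 40 wide, 24 mm high, front corners rounded; body 34 wide, 70 mm high, blocks 7 mm higher.
- right_near_mid (a point): Loose module standing in the row, the nearest one right (-y) of the gap (16 to 20 mm between the near ones' feet): black foot, white, blue blocks on top; about 0.36 kg, slippery plastic. Point: on its middle axis, 37 mm above its underside. +x to the back. Foot 80 (x -40 to +40) by 40 wide, 24 mm high, front corners rounded; body 34 wide, 74 mm high, blocks 7 mm higher.
- right_far_mid (a point): Loose module standing in the row, the farther one right (-y) of the gap (16 to 20 mm between the near ones' feet): black foot, light grey, yellow blocks on top; about 0.36 kg, slippery plastic. Point: on its middle axis, 41 mm above its underside. +x to the back. Foot 80 (x -40 to +40) by 40 wide, 24 mm high, front corners rounded; body 34 wide, 82 mm high, blocks 7 mm higher.
Not all that is in view belongs to the job. Leave any pink look-alike of the part that bears left_far_mid alone.

How it is judged:
By the outcome, as a careful person would: the job done as asked, in the order asked, and still so for the second after the job is handed in, with the robot touching nothing.
It also fails if it takes over 69 s, if anything falls off the work surface, if the arm or the gripper's body presses on something with over 40 N, if the wrist force passes 120 N, or if a joint passes its speed limit or range.

## Working session

There is one attempt and no reset: what is moved stays moved. The work goes in short steps, Python scripts to look and compute and a tool call to move; the robot and the scene stay as the last step left them, time stands still between calls to the robot, and variables do not carry over. Pictures are saved under pics/ and viewed, at most 10 in all, crops included, and the job is handed in when it is done.

Besides the shell and the picture viewer there is one more tool, called after "Emit:" by a JSON object that holds its "fn" and its "kwargs", one argument or row to a line. servo_tool: Moves the arm, as the interface text tells. Its arguments: {"type":"object","properties":{"turn":{"type":"array"},"slide":{"type":"array"},"hand":{"type":"array"},"squeeze":{"type":"number"}},"required":["turn","slide","hand"]}

```bash
mkdir -p pics; cat > h.py <<'E'
import numpy as np, cv2
from bench import r
def grab(n):
    c=r.get_calibration(n); im,d=r.grab_frame(n); return im,d,c
def pts(d,c):
    h,w=d.shape; f=h/2/np.tan(np.radians(c['fovy'])/2)
    u,v=np.meshgrid(np.arange(w),np.arange(h))
    P=np.stack([(u-c['cx'])/f*d,(v-c['cy'])/f*d,d],-1)
    return (P-np.array(c['t']))@np.array(c['R'])
def save(n,im): cv2.imwrite('pics/'+n,im[...,::-1])
E
python3 - <<'E'
from h import *
for n in ['scene','top']:
    im,d,c=grab(n); save(n+'1.png',im); np.savez(n+'.npz',im=im,P=pts(d,c),d=d)
    print(n,c['fovy'],np.round(c['R'],3).tolist(),c['t'])
print(r.get_obs())
E
```

```text
scene 46.048302645147785 [[-0.564, 0.825, 0.017], [0.65, 0.457, -0.607], [-0.509, -0.332, -0.794]] [ 0.25625217 -0.25080814  1.43560998]
top 53.16500863710813 [[-0.026, -1.0, 0.002], [-0.995, 0.026, -0.097], [0.097, -0.004, -0.995]] [0.03155037 0.46298771 1.03373707]
{'clock': 0.1, 'joints': array([-1.41307284,  0.47774035,  0.02234002,  1.55629855, -0.01146779,
        1.10931331, -0.08309312]), 'qvel': array([-1.06966775e-04, -1.64014916e-03, -5.21043916e-05, -3.16704767e-05,
       -8.25289952e-04,  1.49468874e-03, -1.51134126e-03]), 'tau': array([ 3.93140726e-03, -5.97759998e+01,  1.61353525e+00, -2.81953561e+01,
        1.28345360e-02,  5.00211288e-03,  1.88612944e-05]), 'tcp_pos': array([0.17720693, 0.650794  , 0.23043035]), 'orientation': array([-4.16248026e-01, -3.11382298e+00,  2.56010772e-03]), 'contact_force': array([ 0.04439314, -1.14367744,  0.44605977]), 'moment': array([ 0.0178752 , -0.01263451, -0.0490132 ]), 'gripper_force': 0.0, 'grip_width': 0.08516716617767876}
```

View pics/scene1.png

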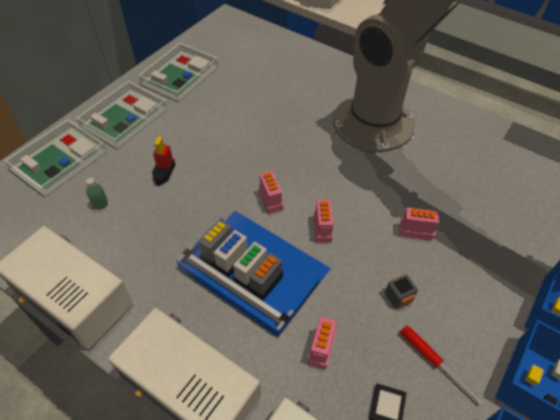

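View pics/top1.png

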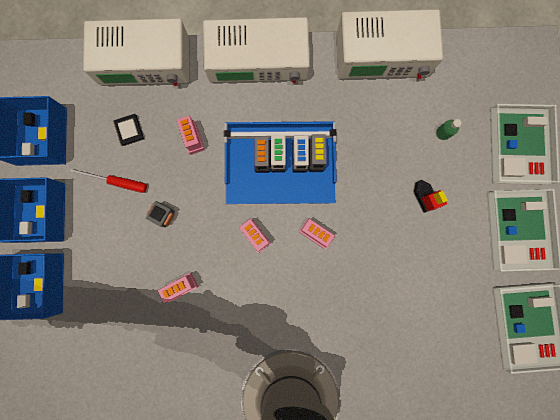

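The scene shows the tray at (255,265), the spare at (163,160) and the transformer at (402,290). In the top view the spare is at (432,195), the gap is between green and blue blocks at (290,152), and the transformer is at (160,212).

Things that could pass for the spare: the red screwdriver (128,184), red chips in the trays (540,168), and the pink modules (190,133), (255,235), (318,232) and (178,287). I choose (432,195), because it has a black foot, a red body and a yellow tab.

```bash
python3 - <<'E'
from h import *
z=np.load('top.npz'); im,P=z['im'],z['P']; hsv=cv2.cvtColor(im,cv2.COLOR_RGB2HSV)
H,S,V=[hsv[...,i].astype(int) for i in range(3)]
def rep(n,m,win):
    u0,v0,u1,v1=win; w=np.zeros_like(m); w[v0:v1,u0:u1]=1; m=m&w&(z['d']>0)
    p=P[m]; print(n,m.sum(),'med',np.round(np.median(p,0),4),'min',np.round(np.percentile(p,3,0),4),'max',np.round(np.percentile(p,97,0),4)); return p
sp=(405,172,460,220)
p=rep('tab',(abs(H-27)<8)&(S>150)&(V>120),sp)
t=p[p[:,2]>.1]; print('tabtop',t.mean(0),len(t))
rep('red',((H<8)|(H>172))&(S>150),sp)
win=P[sp[1]:sp[3],sp[0]:sp[2]].reshape(-1,3)
f=win[(win[:,2]>.015)&(win[:,2]<.2)]; rr=cv2.minAreaRect((f[:,:2]*1000).astype(np.float32)); print('allrect',rr)
f=win[(win[:,2]>.017)&(win[:,2]<.03)]; print('foot top',len(f),f.mean(0))
b=(abs(H-108)<12)&(S>150)
p=rep('blue',b,(215,115,345,210)); fl=p[abs(p[:,2]-.004)<.006]; print('floor rect',cv2.minAreaRect((fl[:,:2]*1000).astype(np.float32)))
ap=p[(abs(p[:,2]-.004)<.006)]; 
# front edge line of the tray
ys=np.arange(-.1,.16,.01)
row=(220,120,340,175)
for n,m in dict(orange=(abs(H-13)<6)&(S>150)&(V>130),green=(abs(H-65)<20)&(S>120),blueb=b,yel=(abs(H-27)<6)&(S>150)).items():
    p=rep(n,m&(P[...,2]>.065)&(P[...,2]<.1),row)
w=P[120:180,220:345].reshape(-1,3); print('max z',w[:,2].max())
save('c1.png',cv2.resize(np.hstack([im[110:220,215:350],im[150:260-0,385:475]]),None,fx=3.5,fy=3.5,interpolation=cv2.INTER_CUBIC))
u,v=np.meshgrid(np.arange(560),np.arange(420))
m=b&(v>175)&(v<215)&(u>220)&(u<342)
c,_=cv2.findContours(m.astype(np.uint8),0,1); c=max(c,key=cv2.contourArea); print('apron',cv2.minAreaRect(c), [np.round(P[v_,u_],3).tolist() for u_,v_ in cv2.boxPoints(cv2.minAreaRect(c)).astype(int)])
E
```

```text
tab 112 med [ 0.4772 -0.3623  0.106 ] min [ 0.4662 -0.3723  0.0784] max [ 0.4885 -0.3561  0.1106]
tabtop [ 0.47819481 -0.36414402  0.10769194] 70
red 220 med [ 0.4697 -0.3542  0.0697] min [ 0.4546 -0.381   0.0262] max [ 0.4952 -0.3443  0.0764]
allrect ((494.5610656738281, -357.70654296875), (79.8327407836914, 41.0565071105957), 22.577531814575195)
foot top 274 [ 0.50297596 -0.35107183  0.02328163]
blue 6002 med [0.556  0.0201 0.0038] min [ 4.891e-01 -1.259e-01 -3.000e-04] max [0.686  0.1432 0.0339]
floor rect ((584.927001953125, 5.812042236328125), (284.6304016113281, 201.339111328125), 88.9620361328125)
orange 129 med [0.6051 0.0543 0.08  ] min [0.5799 0.0465 0.0767] max [0.6293 0.0636 0.0838]
green 108 med [0.605  0.013  0.0882] min [0.5802 0.0053 0.0843] max [0.6291 0.0206 0.0912]
blueb 100 med [ 0.5994 -0.0423  0.0844] min [ 0.5796 -0.0499  0.0813] max [ 0.6266 -0.0345  0.0882]
yel 138 med [ 0.6043 -0.0842  0.092 ] min [ 0.5776 -0.0926  0.0872] max [ 0.6276 -0.0754  0.0951]
max z 1.0735840743482457
apron ((280.0, 189.49998474121094), (109.99998474121094, 26.999996185302734), -0.0) [[0.49, 0.151, 0.007], [0.556, 0.148, 0.029], [0.549, -0.129, 0.031], [0.484, -0.131, -0.002]]
```

View pics/c1.png

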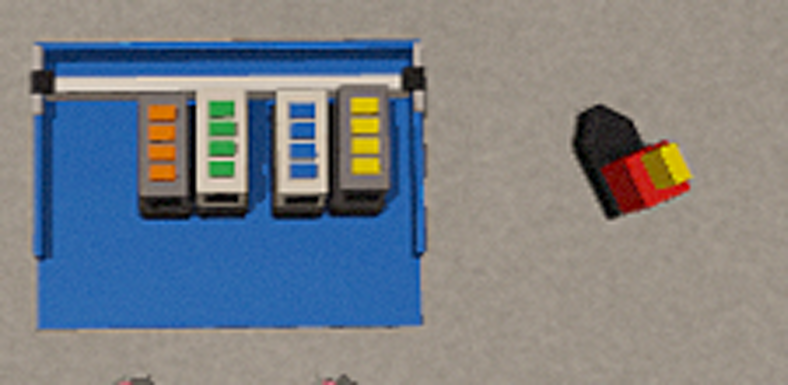

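The crop confirms the choice: the black nose points up-left, and the red body and yellow tab are at the rear. From the depth points, the spare's centre is (0.4946, -0.3577) at yaw +22.6°. The tab is at (0.478, -0.364), which agrees with the prediction. The tray is yawed about -1.1°, with its origin near x = 0.621, and the gap is at y ≈ -0.0145. I'll pinch the tab along its length and swing around first.

Emit:
{"fn": "servo_tool", "kwargs": {
  "turn": [
    [0,0,-0.5],
    [0,0,-1],
    [0,0,-1.5],
    [0,0,-2],
    [0,0,-2.5],
    [0,0,-3],
    [0,0,-3.5],
    [0,0,-4]
  ],
  "slide": [
    [1.4,-1.4,0.2],
    [2.8,-2.9,0.4],
    [4.2,-4.4,0.6],
    [5.6,-5.9,0.6],
    [7,-7.4,0.6],
    [8.4,-8.9,0.6],
    [9.8,-10.4,0.6],
    [11,-11.8,0.6]
  ],
  "hand": [1,1,1,1,1,1,1,1]
}}

```text
clock: 1.1
tcp_pos: [0.5085, 0.2952, 0.2491]
orientation: [0.954, 2.993, -0.0]
contact_force: [0.2, 1.3, -0.8]
grip_width: 0.0861
gripper_force: 0.0
```

Emit:
{"fn": "servo_tool", "kwargs": {
  "turn": [
    [0,0,-1],
    [0,0,-2],
    [0,0,-3],
    [0,0,-4],
    [0,0,-5],
    [0,0,-6],
    [0,0,-6.4],
    [0,0,-6.4]
  ],
  "slide": [
    [0,-2,0],
    [0,-4,0],
    [0,-6,0],
    [0,-8,0],
    [0,-10,0],
    [0,-12,0],
    [0,-14,0],
    [0,-16,0]
  ],
  "hand": [1,1,1,0.8,0.8,0.8,0.8,0.8]
}}

```text
clock: 2.1
tcp_pos: [0.5069, -0.1843, 0.2492]
orientation: [-1.739, -2.616, -0.0]
contact_force: [0.7, 0.3, -0.4]
grip_width: 0.0683
gripper_force: 0.0
```

Emit:
{"fn": "servo_tool", "kwargs": {
  "turn": [
    [0,0,0],
    [0,0,0],
    [0,0,0],
    [0,0,0],
    [0,0,0]
  ],
  "slide": [
    [-0.3,-2,-0.5],
    [-0.7,-4,-1],
    [-1,-6,-1.4],
    [-1,-6,-1.4],
    [-1,-6,-1.4]
  ],
  "hand": [0.7,0.7,0.7,0.7,0.7]
}}

```text
clock: 2.72
tcp_pos: [0.4772, -0.3623, 0.2068]
orientation: [-1.739, -2.615, -0.001]
contact_force: [0.2, 0.0, -0.2]
grip_width: 0.0597
gripper_force: 0.0
```

```bash
cat > w.py <<'E'
from h import *
o=r.get_obs(); im,d,c=grab('wrist'); P=pts(d,c); hsv=cv2.cvtColor(im,cv2.COLOR_RGB2HSV); H,S,V=[hsv[...,i].astype(int) for i in range(3)]
print(o['tcp_pos'],o['orientation'],o['contact_force'],o['grip_width'])
E
python3 - <<'E'
from w import *
save('w1.png',im)
m=(abs(H-27)<8)&(S>150)&(V>100)&(d>0); p=P[m]; print(m.sum(),np.percentile(p[:,2],[1,50,99]))
t=p[p[:,2]>np.percentile(p[:,2],90)-.006]; print('tabtop',cv2.minAreaRect((t[:,:2]*1000).astype(np.float32)),t.mean(0))
f=P[(d>0)&(P[...,2]>.015)&(P[...,2]<.125)&(np.hypot(P[...,0]-.4946,P[...,1]+.3577)<.07)]
print('all',cv2.minAreaRect((f[:,:2]*1000).astype(np.float32)))
E
```

```text
[ 0.47717357 -0.36232164  0.20680788] [-1.73910736e+00 -2.61500135e+00 -5.13440919e-04] [ 0.15968792  0.00988046 -0.17079691] 0.05968976085923248
946 [0.0773509  0.10956472 0.11173702]
tabtop ((478.60357666015625, -365.63690185546875), (24.356590270996094, 11.932085037231445), 22.941495895385742) [ 0.47835879 -0.36522929  0.10999451]
all ((495.4188232421875, -359.1626892089844), (79.9659652709961, 40.44224166870117), 22.033361434936523)
```

View pics/w1.png

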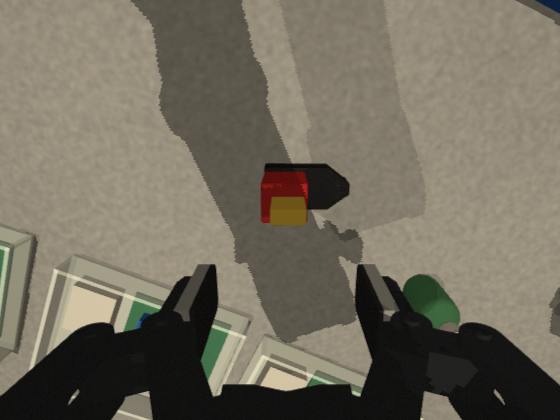

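The wrist view shows the tab at (288,211) with the nose to the right. It lies between the fingers with no obstacle around. Descending.

Emit:
{"fn": "servo_tool", "kwargs": {
  "turn": [
    [0,0,0],
    [0,0,0],
    [0,0,0],
    [0,0,0],
    [0,0,0]
  ],
  "slide": [
    [0.04,-0.1,-1.2],
    [0.04,-0.1,-2.6],
    [0.04,-0.1,-3.8],
    [0.04,-0.1,-4.3],
    [0.04,-0.1,-4.3]
  ],
  "hand": [0.6,0.6,0.6,0.6,0.6]
}}

```text
clock: 3.4
tcp_pos: [0.4789, -0.3645, 0.0781]
orientation: [-1.736, -2.617, -0.001]
contact_force: [-0.2, -0.1, 0.5]
grip_width: 0.0513
gripper_force: 0.0
```

Emit:
{"fn": "servo_tool", "kwargs": {
  "turn": [
    [0,0,0],
    [0,0,0],
    [0,0,0],
    [0,0,0],
    [0,0,0],
    [0,0,0]
  ],
  "slide": [
    [0,0,0],
    [0,0,0],
    [0,0,0],
    [0,0,0],
    [0,0,0],
    [0,0,0]
  ],
  "hand": [0.4,0.3,0.2,0.2,0.1,0.1],
  "squeeze": 90
}}

```text
clock: 4.15
tcp_pos: [0.4798, -0.3662, 0.0801]
orientation: [1.737, 2.614, 0.001]
contact_force: [0.6, 0.8, 5.2]
grip_width: 0.0244
gripper_force: 88.3
```

Emit:
{"fn": "servo_tool", "kwargs": {
  "turn": [
    [0,0,0],
    [0,0,0],
    [0,0,0],
    [0,0,-0.8],
    [0,0,-1.8],
    [0,0,-2.8],
    [0,0,-3.8],
    [0,0,-4.8]
  ],
  "slide": [
    [0,0,0.5],
    [0,0,1.8],
    [0,0,3.2],
    [0.3,1,4.3],
    [0.6,2.5,4.3],
    [0.9,4,4.3],
    [1.2,5.5,4.3],
    [1.5,7,4.3]
  ],
  "hand": [0.1,0.1,0.1,0.1,0.1,0.1,0.1,0.1]
}}

```text
clock: 5.15
tcp_pos: [0.5231, -0.1543, 0.2079]
orientation: [-2.249, -2.193, -0.001]
contact_force: [1.0, -0.4, -3.8]
grip_width: 0.0246
gripper_force: 89.2
```

Emit:
{"fn": "servo_tool", "kwargs": {
  "turn": [
    [0,0,0],
    [0,0,0],
    [0,0,0]
  ],
  "slide": [
    [0,1.2,0],
    [0,1.2,0],
    [0,1.2,0]
  ],
  "hand": [0.1,0.1,0.1]
}}

```text
clock: 5.52
tcp_pos: [0.5231, -0.1203, 0.2078]
orientation: [2.245, 2.197, -0.0]
contact_force: [-0.1, -0.2, -3.9]
grip_width: 0.0243
gripper_force: 89.2
```

```bash
python3 - <<'E'
from w import *
save('w2.png',im); np.savez('w2.npz',im=im,P=P,d=d)
def rep(n,m):
    p=P[m&(d>0)]; 
    if len(p)<10: print(n,len(p)); return
    print(n,len(p),np.round(np.median(p,0),4),[np.round(x,1) for x in cv2.minAreaRect((p[:,:2]*1000).astype(np.float32))])
top=(P[...,2]>.068)&(P[...,2]<.1)&(P[...,0]>.56)
for n,h,w in [('orange',13,6),('green',65,20),('blue',110,12),('yel',27,6)]: rep(n,(abs(H-h)<w)&(S>130)&top)
b=(abs(H-108)<12)&(S>130)
rep('floor',b&(abs(P[...,2]-.004)<.006))
rep('bar',(S<60)&(V>120)&(P[...,2]>.02)&(P[...,2]<.04)&(P[...,0]>.6))
E
```

```text
[ 0.52309551 -0.12028393  0.20776557] [ 2.24539486e+00  2.19688263e+00 -2.95221637e-05] [-0.10552093 -0.21007914 -3.91926847] 0.02426050733131424
orange 0
green 1325 [0.6083 0.0094 0.0902] [array([606.,  10.]), array([12.2, 51.9]), np.float64(88.8)]
blue 1607 [ 0.6063 -0.0429  0.0862] [array([618.1, -52.7]), array([42.5, 86.5]), np.float64(55.3)]
yel 1430 [ 0.6062 -0.0848  0.0943] [array([604.1, -85.6]), array([19.6, 52.1]), np.float64(88.9)]
floor 21003 [ 0.5362 -0.0339  0.0054] [array([585.1, -48.4]), array([168.1, 201.4]), np.float64(88.9)]
bar 1382 [ 0.6621 -0.0514  0.0324] [array([ 714.3, -179.8]), array([110.9, 395.5]), np.float64(22.1)]
```

View pics/w2.png

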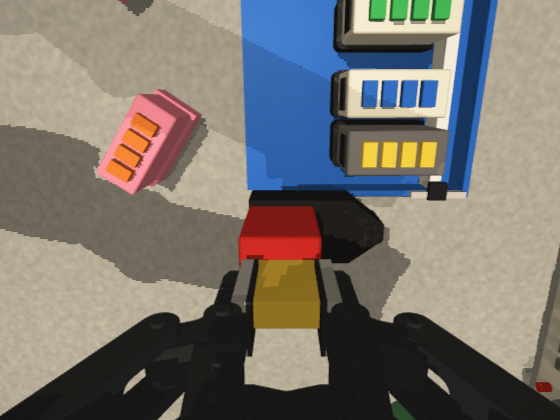

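The wrist view shows the blue module at (395,92), yellow at (395,150) and green at (405,15). The held spare's nose is at (382,230), level in the grip. Next I'll check the in-hand pose and the fronts of the row.

```bash
python3 - <<'E'
from h import *
z=np.load('w2.npz'); im,P,d=z['im'],z['P'],z['d']; hsv=cv2.cvtColor(im,cv2.COLOR_RGB2HSV); H,S,V=[hsv[...,i].astype(int) for i in range(3)]
ok=d>0; v,u=np.mgrid[:420,:560]
hm=ok&(P[...,2]>.135)&(P[...,2]<.165)&(v<265)&(v>185)&(u>245)&(u<390)
p=P[hm]; print('foot top',len(p),np.round(np.percentile(p,[0.5,50,99.5],axis=0),4).tolist())
# left edge of foot line (max y per x), parallel part
xs=np.arange(p[:,0].min()+.005,p[:,0].max(),.004); e=[(x,p[abs(p[:,0]-x)<.002][:,1].max()) for x in xs if (abs(p[:,0]-x)<.002).sum()>3]
print(np.round(e,4).tolist())
A=np.c_[p[:,:2],np.ones(len(p))]; print('tilt',np.linalg.lstsq(A,p[:,2],rcond=None)[0])
rm=ok&((H<8)|(H>172))&(S>150)&(v>195)&(v<265)&(u>235)&(u<325); q=P[rm]; print('red',np.round(np.percentile(q,[1,50,99],axis=0),4).tolist())
qt=q[q[:,2]>np.percentile(q[:,2],95)-.004]; print('red top',len(qt),np.round(np.percentile(qt,[1,50,99],axis=0),4).tolist(),cv2.minAreaRect((qt[:,:2]*1000).astype(np.float32)))
for n,a,b in [('bluefoot',60,118),('greenfoot',0,50),('yelfoot',122,180)]:
    m=ok&(P[...,2]>.018)&(P[...,2]<.034)&(v>a)&(v<b)&(u>320)&(u<360)&(V<70); q=P[m]; print(n,len(q),np.round(np.percentile(q,[2,50,98],axis=0),4).tolist())
    m=ok&(P[...,2]>.066)&(P[...,2]<.1)&(v>a)&(v<b)&(u>320)&(u<470); q=P[m]; print(' body',len(q),np.round(np.percentile(q,[1,50,99],axis=0),4).tolist())
m=ok&(P[...,2]>.02)&(P[...,2]<.045)&(S<70)&(V>100)&(u>425)&(u<470)&(v<190); q=P[m]; print('bar',len(q),np.round(np.percentile(q,[2,50,98],axis=0),4).tolist())
E
```

```text
foot top 4886 [[0.5013, -0.1401, 0.1354], [0.5514, -0.1119, 0.1529], [0.5792, -0.0998, 0.1644]]
[[0.5056, -0.0996], [0.5096, -0.0998], [0.5136, -0.0998], [0.5176, -0.0999], [0.5216, -0.1], [0.5256, -0.1002], [0.5296, -0.1002], [0.5336, -0.1002], [0.5376, -0.1005], [0.5416, -0.1005], [0.5456, -0.1007], [0.5496, -0.1007], [0.5536, -0.101], [0.5576, -0.101], [0.5616, -0.1011], [0.5656, -0.1039], [0.5696, -0.1072], [0.5736, -0.1104], [0.5776, -0.1136]]
tilt [-0.03124848 -0.12591507  0.15468339]
red [[0.5009, -0.1145, 0.1557], [0.5194, -0.1039, 0.1996], [0.5378, -0.1028, 0.2041]]
red top 2073 [[0.5008, -0.1147, 0.2001], [0.5193, -0.1083, 0.2029], [0.5377, -0.1031, 0.2043]] ((518.9647827148438, -109.08091735839844), (38.447574615478516, 13.827049255371094), 2.24233341217041)
bluefoot 272 [[0.5642, -0.0611, 0.019], [0.5659, -0.0434, 0.0291], [0.5727, -0.0237, 0.0309]]
 body 5099 [[0.5674, -0.0595, 0.07], [0.6024, -0.0424, 0.0798], [0.6409, -0.0261, 0.0876]]
greenfoot 360 [[0.5662, -0.0062, 0.0189], [0.5684, 0.0067, 0.0289], [0.5842, 0.0283, 0.0309]]
 body 4166 [[0.5689, -0.0044, 0.0671], [0.6039, 0.0046, 0.0836], [0.6425, 0.0162, 0.0918]]
yelfoot 323 [[0.5642, -0.1024, 0.0196], [0.5667, -0.0808, 0.0292], [0.5845, -0.0663, 0.0326]]
 body 4974 [[0.567, -0.1017, 0.0712], [0.6018, -0.0829, 0.0877], [0.6408, -0.0676, 0.0956]]
bar 1048 [[0.6533, -0.1195, 0.0212], [0.6597, -0.0203, 0.032], [0.6653, 0.0008, 0.0344]]
```

The held module is at yaw -1.5°, with its mid 17.7 mm ahead of the TCP. The gap runs from y = -0.0228 to -0.0068, so its centre is -0.0148, and the fronts are at x ≈ 0.566. The bar front appears near x ≈ 0.654. Moving to the apron.

Emit:
{"fn": "servo_tool", "kwargs": {
  "turn": [
    [0,0,0.08],
    [0,0,0.08],
    [0,0,0.08],
    [0,0,0.08],
    [0,0,0.08],
    [0,0,0.08],
    [0,0,0.08]
  ],
  "slide": [
    [-0.57,1.5,0],
    [-0.57,3,0],
    [-0.57,3.56,-0.3],
    [-0.57,3.56,-1.8],
    [-0.57,3.56,-3],
    [-0.57,3.56,-3.6],
    [-0.57,3.56,-3.6]
  ],
  "hand": [0.1,0.1,0.1,0.1,0.1,0.1,0.1]
}}

```text
clock: 6.45
tcp_pos: [0.5059, -0.0141, 0.0987]
orientation: [-2.239, -2.203, 0.003]
contact_force: [0.8, 0.2, -3.5]
grip_width: 0.0245
gripper_force: 89.5
```

Emit:
{"fn": "servo_tool", "kwargs": {
  "turn": [
    [0,0,0],
    [0,0,0],
    [0,0,0]
  ],
  "slide": [
    [0,0,-0.2],
    [0,0,-0.4],
    [0,0,-0.4]
  ],
  "hand": [0.1,0.1,0.1]
}}

```text
clock: 6.82
tcp_pos: [0.5064, -0.0128, 0.0874]
orientation: [-2.237, -2.205, -0.0]
contact_force: [0.2, -0.2, -3.2]
grip_width: 0.0242
gripper_force: 89.5
```

```bash
python3 - <<'E'
from w import *
print(o['moment'])
im,d,c=grab('top'); P=pts(d,c); save('t2.png',cv2.resize(im[100:230,200:360],None,fx=4,fy=4,interpolation=cv2.INTER_CUBIC))
im,d,c=grab('wrist'); save('w3.png',im); P=pts(d,c)
np.savez('w3.npz',im=im,P=P,d=d)
E
```

```text
[ 0.50641853 -0.01276729  0.08739354] [-2.23721973e+00 -2.20536806e+00 -3.96492682e-04] [ 0.17118794 -0.16515455 -3.21581565] 0.02424485201510875
[0.04328482 0.06751362 0.0348859 ]
```

View pics/w3.png

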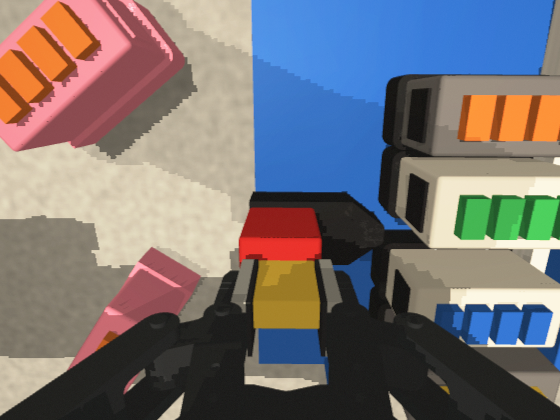

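Nose at (383,232), green foot's lower edge at about row 228, blue foot's upper edge at about row 245. I'll check the alignment numerically.

```bash
python3 - <<'E'
from h import *
z=np.load('w3.npz'); im,P,d=z['im'],z['P'],z['d']; ok=d>0; v,u=np.mgrid[:420,:560]
s=ok&(P[...,2]>.02)&(P[...,2]<.045)
p=P[s&(u>245)&(u<384)&(v>185)&(v<260)]; 
e=[(x,p[abs(p[:,0]-x)<.002][:,1].max()) for x in np.arange(.49,.566,.006)]; print(np.round(e,4).tolist(), np.percentile(p[:,0],99.5))
for n,a,b in [('green',150,230),('blue',230,330)]:
    p=P[s&(u>378)&(v>a)&(v<b)&(P[...,0]>.555)]; print(n,np.round(np.percentile(p,[1,50,99],axis=0),4).tolist())
    p=P[ok&(P[...,2]>.06)&(P[...,2]<.083)&(u>385)&(v>a-5)&(v<b+10)&(P[...,0]>.555)]; print(n,np.round(np.percentile(p,[1,50,99],axis=0),4).tolist())
E
```

```text
[[0.49, 0.0068], [0.496, 0.0066], [0.502, 0.0068], [0.508, 0.0066], [0.514, 0.0063], [0.52, 0.0061], [0.526, 0.006], [0.532, 0.0058], [0.538, 0.0056], [0.544, 0.0056], [0.55, 0.002], [0.556, -0.0026], [0.562, -0.0074]] 0.5648416966255946
green [[0.5616, -0.0097, 0.0207], [0.5705, 0.0262, 0.0309], [0.6579, 0.0334, 0.0448]]
green [[0.5684, 0.0004, 0.0605], [0.5828, 0.0298, 0.0753], [0.629, 0.042, 0.083]]
blue [[0.562, -0.0733, 0.0205], [0.5809, -0.0266, 0.0324], [0.6647, -0.0168, 0.0446]]
blue [[0.5667, -0.052, 0.0605], [0.5984, -0.0272, 0.0787], [0.6398, 0.0056, 0.0829]]
```

Emit:
{"fn": "servo_tool", "kwargs": {
  "turn": [
    [0,0,0],
    [0,0,0],
    [0,0,0]
  ],
  "slide": [
    [0,0,-0.06],
    [0,0,-0.1],
    [0,0,-0.1]
  ],
  "hand": [0.1,0.1,0.1]
}}

```text
clock: 7.35
tcp_pos: [0.5065, -0.0129, 0.0843]
orientation: [2.237, 2.205, 0.0]
contact_force: [0.3, -0.1, -4.6]
grip_width: 0.0242
gripper_force: 89.6
```

Emit:
{"fn": "servo_tool", "kwargs": {
  "turn": [
    [0,0,0],
    [0,0,0]
  ],
  "slide": [
    [0,0,-0.04],
    [0,0,-0.04]
  ],
  "hand": [0.1,0.1]
}}

```text
clock: 7.6
tcp_pos: [0.507, -0.0131, 0.0841]
orientation: [2.238, 2.205, 0.002]
contact_force: [-2.8, -0.2, 8.8]
grip_width: 0.0239
gripper_force: 91.4
```

Contact made. I'll ease off 0.9 mm and start the slide.

Emit:
{"fn": "servo_tool", "kwargs": {
  "turn": [
    [0,0,0],
    [0,0,0],
    [0,0,0],
    [0,0,0],
    [0,0,0],
    [0,0,0]
  ],
  "slide": [
    [0,0,-0.0],
    [0,0,0.03],
    [0.05,0,0.03],
    [0.12,0,0.03],
    [0.2,-0.005,0.03],
    [0.3,-0.006,0.03]
  ],
  "hand": [0.1,0.1,0.1,0.1,0.1,0.1]
}}

```text
clock: 8.35
tcp_pos: [0.5156, -0.013, 0.0842]
orientation: [-2.237, -2.205, -0.0]
contact_force: [-3.3, 1.0, 5.3]
grip_width: 0.0242
gripper_force: 90.8
```

Emit:
{"fn": "servo_tool", "kwargs": {
  "turn": [
    [0,0,0],
    [0,0,0],
    [0,0,0],
    [0,0,0]
  ],
  "slide": [
    [0.05,0,0.02],
    [0.15,-0.002,0.02],
    [0.25,-0.004,0.02],
    [0.35,-0.006,0.02]
  ],
  "hand": [0.1,0.1,0.1,0.1]
}}

```text
clock: 8.85
tcp_pos: [0.5256, -0.0133, 0.0843]
orientation: [-2.237, -2.205, 0.001]
contact_force: [-2.8, 0.7, -1.7]
grip_width: 0.0243
gripper_force: 89.9
```

Emit:
{"fn": "servo_tool", "kwargs": {
  "turn": [
    [0,0,0],
    [0,0,0],
    [0,0,0],
    [0,0,0],
    [0,0,0]
  ],
  "slide": [
    [0.1,-0.002,0],
    [0.2,-0.004,0],
    [0.3,-0.006,0],
    [0.4,-0.008,0],
    [0.5,-0.01,0]
  ],
  "hand": [0.1,0.1,0.1,0.1,0.1]
}}

```text
clock: 9.48
tcp_pos: [0.5396, -0.0136, 0.0843]
orientation: [-2.236, -2.203, 0.003]
contact_force: [-5.4, -1.0, 2.0]
grip_width: 0.0244
gripper_force: 90.2
```

Emit:
{"fn": "servo_tool", "kwargs": {
  "turn": [
    [0,0,0],
    [0,0,0],
    [0,0,0],
    [0,0,0],
    [0,0,0]
  ],
  "slide": [
    [0.1,-0.002,0],
    [0.2,-0.004,0],
    [0.3,-0.006,0],
    [0.4,-0.008,0],
    [0.5,-0.01,0]
  ],
  "hand": [0.1,0.1,0.1,0.1,0.1]
}}

```text
clock: 10.1
tcp_pos: [0.5562, -0.0138, 0.0846]
orientation: [2.237, 2.205, 0.0]
contact_force: [-0.8, 0.1, -3.6]
grip_width: 0.0245
gripper_force: 89.5
```

Emit:
{"fn": "servo_tool", "kwargs": {
  "turn": [
    [0,0,0],
    [0,0,0],
    [0,0,0],
    [0,0,0],
    [0,0,0],
    [0,0,0],
    [0,0,0]
  ],
  "slide": [
    [0.1,-0.002,-0.01],
    [0.2,-0.004,-0.01],
    [0.3,-0.006,-0.01],
    [0.4,-0.008,-0.01],
    [0.5,-0.01,-0.01],
    [0.6,-0.012,-0.01],
    [0.7,-0.013,-0.01]
  ],
  "hand": [0.1,0.1,0.1,0.1,0.1,0.1,0.1]
}}

```text
clock: 10.98
tcp_pos: [0.5771, -0.0142, 0.0843]
orientation: [-2.237, -2.205, -0.0]
contact_force: [-0.2, 0.5, -2.7]
grip_width: 0.0242
gripper_force: 89.7
```

```bash
python3 - <<'E'
from w import *
save('w4.png',im); np.savez('w4.npz',im=im,P=P,d=d)
E
```

```text
[ 0.57711556 -0.01419626  0.0843251 ] [-2.23737911e+00 -2.20538227e+00 -6.82313819e-05] [-0.18924984  0.45001742 -2.7039124 ] 0.02423809356648702
```

View pics/w4.png

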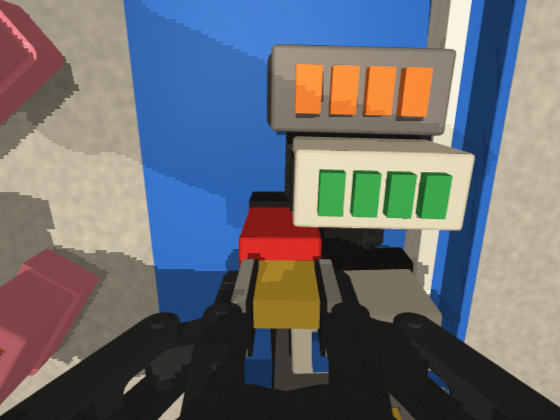

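The row is upright: orange at (365,90) and green at (385,195), with the bar's front edge at column ~430. I'll estimate the bar's front from this cloud to plan the steps.

```bash
python3 - <<'E'
from h import *
z=np.load('w4.npz'); im,P,d=z['im'],z['P'],z['d']; ok=d>0; v,u=np.mgrid[:420,:560]
for a,b in [(2,40),(235,265)]:
    p=P[ok&(P[...,2]>.027)&(P[...,2]<.036)&(u>400)&(u<490)&(v>a)&(v<b)]; print(len(p),np.round(np.percentile(p,[2,50,98],axis=0),4).tolist())
p=P[ok&(P[...,2]>.02)&(P[...,2]<.045)&(u>322)&(u<410)&(v>230)&(v<270)]; print(np.round(np.percentile(p,[2,50,98],axis=0),4).tolist())
for n,a,b in [('orange',40,135),('green',138,230)]:
    p=P[ok&(P[...,2]>.062)&(v>a)&(v<b)&(u>265)&(u<475)]; print(n,np.round(np.percentile(p,[1,50,99],axis=0),4).tolist(),cv2.minAreaRect((p[:,:2]*1000).astype(np.float32)))
E
```

```text
908 [[0.6573, 0.089, 0.0277], [0.6618, 0.0971, 0.0321], [0.6676, 0.1048, 0.0337]]
1088 [[0.6501, -0.0361, 0.0274], [0.6633, -0.0265, 0.0323], [0.69, -0.017, 0.0358]]
[[0.5986, -0.0393, 0.0213], [0.6183, -0.0276, 0.0294], [0.6497, -0.0145, 0.0309]]
orange [[0.5707, 0.0474, 0.0712], [0.607, 0.0649, 0.0758], [0.6433, 0.0811, 0.0836]] ((607.0064086914062, 64.20561218261719), (34.12431335449219, 75.3272933959961), 87.67438507080078)
green [[0.5782, 0.0022, 0.0643], [0.6144, 0.027, 0.0837], [0.6522, 0.0418, 0.0915]] ((610.25732421875, 20.823043823242188), (41.07984161376953, 86.69625854492188), 87.87974548339844)
```

Emit:
{"fn": "servo_tool", "kwargs": {
  "turn": [
    [0,0,0],
    [0,0,0],
    [0,0,0],
    [0,0,0],
    [0,0,0],
    [0,0,0]
  ],
  "slide": [
    [0.07,-0.001,0],
    [0.14,-0.003,0],
    [0.21,-0.004,0],
    [0.28,-0.005,0],
    [0.35,-0.007,0],
    [0.4,-0.008,0]
  ],
  "hand": [0.1,0.1,0.1,0.1,0.1,0.1]
}}

```text
clock: 11.78
tcp_pos: [0.5891, -0.0145, 0.0843]
orientation: [2.237, 2.205, 0.0]
contact_force: [-0.7, 0.0, -2.2]
grip_width: 0.0243
gripper_force: 89.8
```

Emit:
{"fn": "servo_tool", "kwargs": {
  "turn": [
    [0,0,0],
    [0,0,0],
    [0,0,0]
  ],
  "slide": [
    [0.02,0,0],
    [0.05,-0.001,0],
    [0.05,-0.001,0]
  ],
  "hand": [0.1,0.1,0.1]
}}

```text
clock: 12.15
tcp_pos: [0.5905, -0.0145, 0.0843]
orientation: [2.237, 2.205, 0.0]
contact_force: [-0.4, 0.5, -2.1]
grip_width: 0.0243
gripper_force: 89.7
```

Emit:
{"fn": "servo_tool", "kwargs": {
  "turn": [
    [0,0,0],
    [0,0,0],
    [0,0,0]
  ],
  "slide": [
    [0.02,0,0],
    [0.05,-0.001,0],
    [0.05,-0.001,0]
  ],
  "hand": [0.1,0.1,0.1]
}}

```text
clock: 12.52
tcp_pos: [0.5921, -0.0145, 0.0843]
orientation: [2.237, 2.205, 0.0]
contact_force: [0.0, 0.1, -2.3]
grip_width: 0.0243
gripper_force: 89.7
```

Emit:
{"fn": "servo_tool", "kwargs": {
  "turn": [
    [0,0,0],
    [0,0,0],
    [0,0,0]
  ],
  "slide": [
    [0.015,0,0],
    [0.03,-0.001,0],
    [0.03,-0.001,0]
  ],
  "hand": [0.1,0.1,0.1]
}}

```text
clock: 12.9
tcp_pos: [0.5929, -0.0145, 0.0843]
orientation: [2.237, 2.205, 0.0]
contact_force: [0.0, 0.1, -2.2]
grip_width: 0.0242
gripper_force: 89.8
```

Emit:
{"fn": "servo_tool", "kwargs": {
  "turn": [
    [0,0,0],
    [0,0,0],
    [0,0,0]
  ],
  "slide": [
    [0.015,0,0],
    [0.03,-0.001,0],
    [0.03,-0.001,0]
  ],
  "hand": [0.1,0.1,0.1]
}}

```text
clock: 13.28
tcp_pos: [0.5938, -0.0146, 0.0843]
orientation: [2.237, 2.205, 0.0]
contact_force: [-0.8, -0.2, -2.0]
grip_width: 0.0239
gripper_force: 89.8
```

Emit:
{"fn": "servo_tool", "kwargs": {
  "turn": [
    [0,0,0],
    [0,0,0],
    [0,0,0]
  ],
  "slide": [
    [0.015,0,0],
    [0.03,-0.001,0],
    [0.03,-0.001,0]
  ],
  "hand": [0.1,0.1,0.1]
}}

```text
clock: 13.65
tcp_pos: [0.5947, -0.0146, 0.0843]
orientation: [2.237, 2.205, 0.0]
contact_force: [-1.0, -0.1, -1.6]
grip_width: 0.0242
gripper_force: 89.8
```

Emit:
{"fn": "servo_tool", "kwargs": {
  "turn": [
    [0,0,0],
    [0,0,0],
    [0,0,0]
  ],
  "slide": [
    [0.015,0,0],
    [0.03,-0.001,0],
    [0.03,-0.001,0]
  ],
  "hand": [0.1,0.1,0.1]
}}

```text
clock: 14.02
tcp_pos: [0.5956, -0.0147, 0.0843]
orientation: [2.237, 2.205, 0.0]
contact_force: [-1.4, 0.5, -1.7]
grip_width: 0.0242
gripper_force: 89.8
```

Emit:
{"fn": "servo_tool", "kwargs": {
  "turn": [
    [0,0,0],
    [0,0,0],
    [0,0,0]
  ],
  "slide": [
    [0.015,0,0],
    [0.03,-0.001,0],
    [0.03,-0.001,0]
  ],
  "hand": [0.1,0.1,0.1]
}}

```text
clock: 14.4
tcp_pos: [0.5965, -0.0147, 0.0843]
orientation: [2.237, 2.205, 0.0]
contact_force: [-0.6, -0.5, -1.9]
grip_width: 0.0244
gripper_force: 89.8
```

Emit:
{"fn": "servo_tool", "kwargs": {
  "turn": [
    [0,0,0],
    [0,0,0],
    [0,0,0]
  ],
  "slide": [
    [0.01,0,0],
    [0.02,0,0],
    [0.02,0,0]
  ],
  "hand": [0.1,0.1,0.1]
}}

```text
clock: 14.78
tcp_pos: [0.5971, -0.0147, 0.0843]
orientation: [2.237, 2.205, 0.0]
contact_force: [-0.9, -0.1, -2.0]
grip_width: 0.0241
gripper_force: 89.8
```

Emit:
{"fn": "servo_tool", "kwargs": {
  "turn": [
    [0,0,0],
    [0,0,0],
    [0,0,0]
  ],
  "slide": [
    [0.015,0,0],
    [0.03,-0.001,0],
    [0.03,-0.001,0]
  ],
  "hand": [0.1,0.1,0.1]
}}

```text
clock: 15.15
tcp_pos: [0.598, -0.0147, 0.0843]
orientation: [2.237, 2.205, 0.0]
contact_force: [-1.1, -0.3, -1.4]
grip_width: 0.0243
gripper_force: 89.8
```

Emit:
{"fn": "servo_tool", "kwargs": {
  "turn": [
    [0,0,0],
    [0,0,0],
    [0,0,0]
  ],
  "slide": [
    [0.01,0,0],
    [0.02,0,0],
    [0.02,0,0]
  ],
  "hand": [0.1,0.1,0.1]
}}

```text
clock: 15.52
tcp_pos: [0.5984, -0.0147, 0.0843]
orientation: [-2.237, -2.205, 0.0]
contact_force: [-1.8, 0.4, -0.6]
grip_width: 0.0245
gripper_force: 89.9
```

Emit:
{"fn": "servo_tool", "kwargs": {
  "turn": [
    [0,0,0],
    [0,0,0],
    [0,0,0]
  ],
  "slide": [
    [0.01,0,0],
    [0.02,0,0],
    [0.02,0,0]
  ],
  "hand": [0.1,0.1,0.1]
}}

```text
clock: 15.9
tcp_pos: [0.5986, -0.0148, 0.0843]
orientation: [-2.237, -2.205, 0.001]
contact_force: [-3.5, 0.3, 2.9]
grip_width: 0.0246
gripper_force: 90.3
```

Emit:
{"fn": "servo_tool", "kwargs": {
  "turn": [
    [0,0,0],
    [0,0,0],
    [0,0,0]
  ],
  "slide": [
    [0.01,0,0.005],
    [0.02,0,0.01],
    [0.02,0,0.01]
  ],
  "hand": [0.1,0.1,0.1]
}}

```text
clock: 16.27
tcp_pos: [0.5987, -0.0147, 0.0843]
orientation: [-2.236, -2.204, 0.002]
contact_force: [-5.6, 0.5, 2.2]
grip_width: 0.0247
gripper_force: 90.3
```

Emit:
{"fn": "servo_tool", "kwargs": {
  "turn": [
    [0,0,0],
    [0,0,0],
    [0,0,0]
  ],
  "slide": [
    [0.015,0,0.005],
    [0.03,0,0.01],
    [0.03,0,0.01]
  ],
  "hand": [0.1,0.1,0.1]
}}

```text
clock: 16.65
tcp_pos: [0.5988, -0.0148, 0.0844]
orientation: [-2.236, -2.203, 0.004]
contact_force: [-7.7, -0.1, 1.9]
grip_width: 0.0243
gripper_force: 90.3
```

Emit:
{"fn": "servo_tool", "kwargs": {
  "turn": [
    [0,0,0],
    [0,0,0],
    [0,0,0]
  ],
  "slide": [
    [0.015,0,0.005],
    [0.03,0,0.01],
    [0.03,0,0.01]
  ],
  "hand": [0.1,0.1,0.1]
}}

```text
clock: 17.02
tcp_pos: [0.599, -0.0148, 0.0845]
orientation: [-2.235, -2.202, 0.005]
contact_force: [-9.9, -0.5, 3.0]
grip_width: 0.0246
gripper_force: 90.4
```

Emit:
{"fn": "servo_tool", "kwargs": {
  "turn": [
    [0,0,0],
    [0,0,0],
    [0,0,0],
    [0,0,0],
    [0,0,0],
    [0,0,0],
    [0,0,0]
  ],
  "slide": [
    [0.01,0,0],
    [0.01,0,0],
    [0.01,0,0],
    [0.01,0,0],
    [0.01,0,0],
    [0.01,0,0],
    [0.01,0,0]
  ],
  "hand": [0.1,0.1,0.1,0.1,0.1,0.1,0.1]
}}

```text
clock: 17.9
tcp_pos: [0.599, -0.0148, 0.0845]
orientation: [-2.235, -2.202, 0.006]
contact_force: [-8.8, 0.5, 4.8]
grip_width: 0.0243
gripper_force: 90.4
```

It sagged slightly to 8.8 N; pressing a touch more and holding.

Emit:
{"fn": "servo_tool", "kwargs": {
  "turn": [
    [0,0,0],
    [0,0,0],
    [0,0,0],
    [0,0,0],
    [0,0,0],
    [0,0,0]
  ],
  "slide": [
    [0.015,0,0.005],
    [0.025,0,0.005],
    [0.025,0,0.005],
    [0.025,0,0.005],
    [0.025,0,0.005],
    [0.025,0,0.005]
  ],
  "hand": [0.1,0.1,0.1,0.1,0.1,0.1]
}}

```text
clock: 18.65
tcp_pos: [0.5991, -0.0148, 0.0845]
orientation: [-2.234, -2.201, 0.007]
contact_force: [-11.2, 0.4, 4.9]
grip_width: 0.0244
gripper_force: 90.6
```

```bash
python3 - <<'E'
from h import *
F=[]
for i in range(6):
    r.grab_frame('top'); F.append(r.get_obs()['contact_force'])
print(np.round(F,1).tolist())
E
```

```text
[[-11.1, 0.1, 4.8], [-11.2, 0.3, 5.3], [-11.7, -0.2, 5.4], [-12.0, 0.4, 6.1], [-10.9, -0.3, 5.4], [-11.2, 0.4, 5.6]]
```

Pressed at about 11 N for well over half a second. Easing off, then releasing.

Emit:
{"fn": "servo_tool", "kwargs": {
  "turn": [
    [0,0,0],
    [0,0,0],
    [0,0,0],
    [0,0,0]
  ],
  "slide": [
    [-0.03,0,0.01],
    [-0.06,0,0.01],
    [-0.09,0,0.01],
    [-0.09,0,0.01]
  ],
  "hand": [0.1,0.1,0.1,0.1]
}}

```text
clock: 19.45
tcp_pos: [0.5988, -0.0146, 0.085]
orientation: [-2.236, -2.204, 0.003]
contact_force: [-4.2, -0.4, -5.8]
grip_width: 0.0239
gripper_force: 89.4
```

Emit:
{"fn": "servo_tool", "kwargs": {
  "turn": [
    [0,0,0],
    [0,0,0],
    [0,0,0]
  ],
  "slide": [
    [-0.02,0,-0.01],
    [-0.035,0,-0.02],
    [-0.035,0,-0.02]
  ],
  "hand": [0.1,0.1,0.1]
}}

```text
clock: 19.82
tcp_pos: [0.5987, -0.0147, 0.085]
orientation: [-2.237, -2.205, 0.0]
contact_force: [-4.9, 0.7, -5.3]
grip_width: 0.0241
gripper_force: 89.4
```

Emit:
{"fn": "servo_tool", "kwargs": {
  "turn": [
    [0,0,0],
    [0,0,0],
    [0,0,0]
  ],
  "slide": [
    [-0.01,0,-0.01],
    [-0.02,0,-0.02],
    [-0.02,0,-0.02]
  ],
  "hand": [0.1,0.1,0.1]
}}

```text
clock: 20.2
tcp_pos: [0.5985, -0.0147, 0.0848]
orientation: [2.237, 2.205, 0.001]
contact_force: [-5.9, -0.1, -2.6]
grip_width: 0.0241
gripper_force: 89.8
```

Emit:
{"fn": "servo_tool", "kwargs": {
  "turn": [
    [0,0,0],
    [0,0,0]
  ],
  "slide": [
    [0,0,-0.01],
    [0,0,-0.01]
  ],
  "hand": [0.1,0.1]
}}

```text
clock: 20.45
tcp_pos: [0.5985, -0.0147, 0.0843]
orientation: [2.237, 2.205, 0.001]
contact_force: [-3.8, 0.7, -2.4]
grip_width: 0.0243
gripper_force: 89.8
```

```bash
python3 - <<'E'
from h import *
F=[]
for i in range(3):
    r.grab_frame('top'); o=r.get_obs(); F.append([*o['contact_force'],*(100*o['moment'])])
print(np.round(F,1).tolist(),o['tcp_pos'])
E
```

```text
[[-4.6, 0.8, -3.6, 15.7, 119.3, -2.7], [-5.4, 0.1, -2.0, 16.6, 123.2, 2.1], [-4.5, 0.0, -2.6, 16.1, 110.7, 2.3]] [ 0.59854886 -0.01473958  0.08433384]
```

Emit:
{"fn": "servo_tool", "kwargs": {
  "turn": [
    [0,0,0],
    [0,0,0],
    [0,0,0]
  ],
  "slide": [
    [-0.01,0,0],
    [-0.02,0,0],
    [-0.02,0,0]
  ],
  "hand": [0.1,0.1,0.1]
}}

```text
clock: 20.98
tcp_pos: [0.5984, -0.0147, 0.0844]
orientation: [2.237, 2.204, 0.002]
contact_force: [-0.8, 0.7, -4.7]
grip_width: 0.024
gripper_force: 89.6
```

Emit:
{"fn": "servo_tool", "kwargs": {
  "turn": [
    [0,0,0],
    [0,0,0],
    [0,0,0],
    [0,0,0],
    [0,0,0],
    [0,0,0]
  ],
  "slide": [
    [0,0,0],
    [0,0,0],
    [0,0,0],
    [0,0,0],
    [0,0,0],
    [0,0,0]
  ],
  "hand": [0.3,0.35,0.4,0.45,0.5,0.5],
  "squeeze": 20
}}

```text
clock: 21.72
tcp_pos: [0.5977, -0.0147, 0.0842]
orientation: [2.237, 2.205, 0.0]
contact_force: [-1.0, 0.4, 0.1]
grip_width: 0.0428
gripper_force: 0.0
```

```bash
python3 - <<'E'
from w import *
save('w5.png',im)
m=(abs(H-27)<8)&(S>150)&(P[...,2]>.1)&(P[...,2]<.13)&(d>0); t=P[m]; print('tab',len(t),np.round(np.percentile(t,[2,50,98],axis=0),4).tolist(),cv2.minAreaRect((t[:,:2]*1000).astype(np.float32)))
E
```

```text
[ 0.59767989 -0.01469222  0.084188  ] [2.23726635e+00 2.20528272e+00 2.20342812e-04] [-1.03312031  0.41428589  0.11690277] 0.04277511085944872
tab 3093 [[0.585, -0.0209, 0.1008], [0.5971, -0.0116, 0.1138], [0.6093, -0.0094, 0.1153]] ((597.0223999023438, -15.409308433532715), (13.175187110900879, 25.710067749023438), 89.82742309570312)
```

View pics/w5.png

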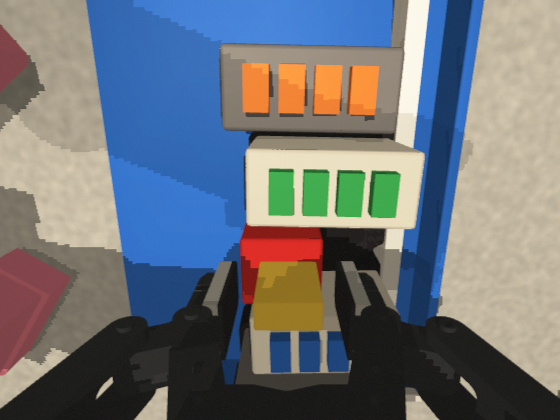

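Released: the tab at (287,295) is clear of both fingers, and the module stands upright beside green. Retreating straight up, then back.

Emit:
{"fn": "servo_tool", "kwargs": {
  "turn": [
    [0,0,0],
    [0,0,0],
    [0,0,0],
    [0,0,0],
    [0,0,0],
    [0,0,0],
    [0,0,0],
    [0,0,0]
  ],
  "slide": [
    [0,0,0.3],
    [0,0,1],
    [0,0,2],
    [0,0,3.5],
    [-1,-1.5,4.5],
    [-2,-3,5],
    [-2.5,-4,5],
    [-2.5,-4,5]
  ],
  "hand": [0.5,0.5,0.5,0.5,0.5,0.5,0.5,0.5]
}}

```text
clock: 22.78
tcp_pos: [0.5212, -0.1379, 0.2353]
orientation: [2.243, 2.198, 0.002]
contact_force: [-0.1, -0.3, 1.6]
grip_width: 0.0424
gripper_force: 0.0
```

```bash
python3 - <<'E'
from w import *
save('w6.png',im)
def rep(n,m):
    p=P[m&(d>0)]; print(n,len(p),np.round(np.percentile(p,[2,50,98],axis=0),4).tolist(),np.round(cv2.minAreaRect((p[:,:2]*1000).astype(np.float32))[2],1) if len(p)>10 else '') if len(p) else print(n,0)
R=(P[...,0]>.53)&(P[...,0]<.66)&(P[...,1]>-.14)&(P[...,1]<.13)
for n,h,w,a,b in [('orange',13,6,.068,.1),('green',65,20,.068,.1),('blue',110,12,.068,.1),('yel',27,6,.07,.1),('tab',27,8,.105,.13)]: rep(n,(abs(H-h)<w)&(S>130)&R&(P[...,2]>a)&(P[...,2]<b))
rep('bar',(S<60)&(V>110)&(P[...,2]>.027)&(P[...,2]<.037)&(P[...,0]>.64)&(P[...,0]<.7)&(P[...,1]<-.11)&(P[...,1]>-.125))
rep('red',((H<8)|(H>172))&(S>150)&R&(P[...,2]>.073)&(P[...,2]<.085))
E
```

```text
[ 0.52118575 -0.13789283  0.2353104 ] [2.24318927e+00 2.19812384e+00 1.68362639e-03] [-0.08797701 -0.25013637  1.5746688 ] 0.04243505012786884
orange 45 [[0.5839, -0.0224, 0.0777], [0.5886, -0.0212, 0.0797], [0.6092, -0.006, 0.0883]] 50.0
green 0
blue 1323 [[0.5883, -0.0654, 0.0811], [0.6163, -0.0567, 0.0862], [0.6389, -0.0485, 0.0879]] 0.4
yel 1301 [[0.579, -0.1053, 0.0839], [0.6011, -0.0959, 0.0942], [0.6291, -0.0168, 0.0966]] 88.4
tab 881 [[0.5843, -0.0221, 0.1058], [0.5963, -0.0167, 0.1142], [0.6094, -0.0105, 0.1159]] 89.2
bar 8 [[0.6875, -0.1242, 0.0342], [0.6882, -0.117, 0.0357], [0.6888, -0.1109, 0.0369]] 
red 1503 [[0.5754, -0.0327, 0.074], [0.5872, -0.0225, 0.0791], [0.6116, 0.0007, 0.0808]] 88.8
```

View pics/w6.png

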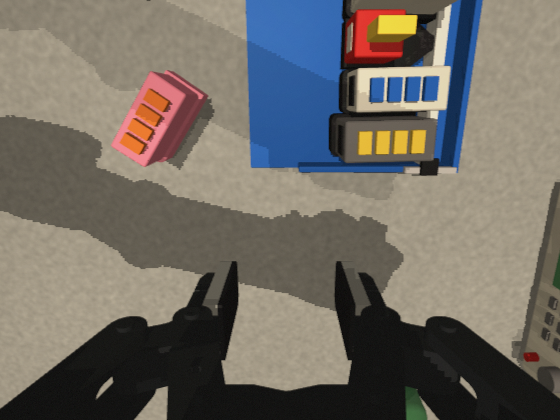

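The final look shows the spare at (385,35) standing between its neighbours, with blue at (400,88) and yellow at (390,140) upright and square, and the gripper clear. Handing in.

```bash
python3 -c "
from bench import r
print(r.hand_in())"
```

```text
the job is handed in; nothing more can be done
None
```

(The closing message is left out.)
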